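# Unload the carved rosettes from a batch carving jig and reload it with blanks

## Task

Unload and reload the carving jig: push up every carved rosette with the ejector lever of its pocket, lift it out and lay it flat in the low tray, face up and not on top of another. Put one of the plain blanks from the plywood sheet into every pocket that stands empty and press it home until it is flush with the jig's top. A plain blank that is already in the jig stays in its pocket, and the other things on the bench are left where they are.

Things in the scene. Friction and masses are not known exactly. Their poses are not given: they have to be found in the camera images.
- jig: Carving jig, fixed to the bench: a dark wooden plate 90 (x) by 345 (y) by 24 mm on cheeks, its top 80 mm above the bench, with four round pockets in a row along y, 80 mm apart. In each pocket's floor is an ejector hole; a steel rocker lever with a pad at the jig's front (-x) drives a pin up through it. Origin: middle of the underside, below the row; x away from the levers, y towards pocket0, z up.
- pocket0 (a point): Centre of the mouth of pocket 0 (pocket0 is at the jig's +y end), level with the jig's top. Pocket 64 mm across, 24 mm deep: a disc fully home is flush with the top, its centre 12 mm below this point. It may hold a carved rosette, a plain blank or nothing. Axes as the jig's.
- key0 (a joint): Ejector lever of pocket 0: 0 pad up, 0.28 rad pad down, a disc in the pocket then standing 16 mm proud. Pad 30 by 34 mm, its middle 120 mm from the pocket centre along the jig's -x, its face 45 mm above the bench up, 29 mm down. Takes about 4 N, stays where left. A disc pressed into the pocket (3 N) drives pin and lever back. Starts at 0.
- pocket1 (a point): Centre of the mouth of pocket 1 (pocket0 is at the jig's +y end), level with the jig's top. Pocket 64 mm across, 24 mm deep: a disc fully home is flush with the top, its centre 12 mm below this point. It may hold a carved rosette, a plain blank or nothing. Axes as the jig's.
- key1 (a joint): Ejector lever of pocket 1: 0 pad up, 0.28 rad pad down, a disc in the pocket then standing 16 mm proud. Pad 30 by 34 mm, its middle 120 mm from the pocket centre along the jig's -x, its face 45 mm above the bench up, 29 mm down. Takes about 4 N, stays where left. A disc pressed into the pocket (3 N) drives pin and lever back. Starts at 0.
- pocket2 (a point): Centre of the mouth of pocket 2 (pocket0 is at the jig's +y end), level with the jig's top. Pocket 64 mm across, 24 mm deep: a disc fully home is flush with the top, its centre 12 mm below this point. It may hold a carved rosette, a plain blank or nothing. Axes as the jig's.
- key2 (a joint): Ejector lever of pocket 2: 0 pad up, 0.28 rad pad down, a disc in the pocket then standing 16 mm proud. Pad 30 by 34 mm, its middle 120 mm from the pocket centre along the jig's -x, its face 45 mm above the bench up, 29 mm down. Takes about 4 N, stays where left. A disc pressed into the pocket (3 N) drives pin and lever back. Starts at 0.
- pocket3 (a point): Centre of the mouth of pocket 3 (pocket0 is at the jig's +y end), level with the jig's top. Pocket 64 mm across, 24 mm deep: a disc fully home is flush with the top, its centre 12 mm below this point. It may hold a carved rosette, a plain blank or nothing. Axes as the jig's.
- key3 (a joint): Ejector lever of pocket 3: 0 pad up, 0.28 rad pad down, a disc in the pocket then standing 16 mm proud. Pad 30 by 34 mm, its middle 120 mm from the pocket centre along the jig's -x, its face 45 mm above the bench up, 29 mm down. Takes about 4 N, stays where left. A disc pressed into the pocket (3 N) drives pin and lever back. Starts at 0.
- carved1_mid (a point): Carved rosette (finished work): 60 mm across, 24 mm thick, with a 3 mm bevel round both rims, about 50 g, the same pale wood as the others. The point is its centre, half-way up; z is its axis, up as it starts. Its upper face has a deep carved ring of eight petals round a centre button, inside a plain rim. It starts fully home in a pocket, face up. May be absent.
- carved2_mid (a point): Carved rosette (finished work): 60 mm across, 24 mm thick, with a 3 mm bevel round both rims, about 50 g, the same pale wood as the others. The point is its centre, half-way up; z is its axis, up as it starts. Its upper face has a deep carved ring of eight petals round a centre button, inside a plain rim. It starts fully home in a pocket, face up. May be absent.
- carved3_mid (a point): Carved rosette (finished work): 60 mm across, 24 mm thick, with a 3 mm bevel round both rims, about 50 g, the same pale wood as the others. The point is its centre, half-way up; z is its axis, up as it starts. Its upper face has a deep carved ring of eight petals round a centre button, inside a plain rim. It starts fully home in a pocket, face up. May be absent.
- ready_mid (a point): Plain blank that already sits fully home in a pocket: 60 mm across, 24 mm thick, with a 3 mm bevel round both rims, about 50 g, the same pale wood as the others. The point is its centre, half-way up; z is its axis, up as it starts. Both faces are flat and plain. May be absent.
- spare1_mid (a point): Spare plain blank, lying flat on a fixed thin plywood sheet (250 by 190 by 3 mm) on one side of the jig, left or right, the tray being on the other: 60 mm across, 24 mm thick, with a 3 mm bevel round both rims, about 50 g, the same pale wood as the others. The point is its centre, half-way up; z is its axis, up as it starts. Both faces are flat and plain.
- spare2_mid (a point): Spare plain blank, lying flat on a fixed thin plywood sheet (250 by 190 by 3 mm) on one side of the jig, left or right, the tray being on the other: 60 mm across, 24 mm thick, with a 3 mm bevel round both rims, about 50 g, the same pale wood as the others. The point is its centre, half-way up; z is its axis, up as it starts. Both faces are flat and plain.
- spare3_mid (a point): Spare plain blank, lying flat on a fixed thin plywood sheet (250 by 190 by 3 mm) on one side of the jig, left or right, the tray being on the other: 60 mm across, 24 mm thick, with a 3 mm bevel round both rims, about 50 g, the same pale wood as the others. The point is its centre, half-way up; z is its axis, up as it starts. Both faces are flat and plain.
- spare4_mid (a point): Spare plain blank, lying flat on a fixed thin plywood sheet (250 by 190 by 3 mm) on one side of the jig, left or right, the tray being on the other: 60 mm across, 24 mm thick, with a 3 mm bevel round both rims, about 50 g, the same pale wood as the others. The point is its centre, half-way up; z is its axis, up as it starts. Both faces are flat and plain.
- tray_floor (a point): Low wooden tray for finished work, fixed on the bench, outside 250 mm (x) by 100 mm (y), walls 4 mm thick and 10 mm high above its floor, which is 4 mm above the bench. The point is the centre of its floor; x along its length, z up. Three discs fit side by side along it.
- mallet: Carver's round wooden mallet, 157 mm tall, standing on its head, behind the jig. A bystander: leave it alone. Origin: middle of its underside.
- gouge1: Carving gouge 200 mm long lying in front of the jig, nearer the robot. A bystander: leave it alone. Origin: middle of its underside.
- gouge2: Narrow gouge 200 mm long lying behind the jig. A bystander: leave it alone. Origin: middle of its underside.
- sander: Cork sanding block 100 by 55 by 22 mm, lying in front of the jig. A bystander: leave it alone. Origin: middle of its underside.
- wax: Round tin of wax 72 mm across, 50 mm tall, behind the jig. A bystander: leave it alone. Origin: middle of its underside.
- antelope: Small dark carved antelope on a plinth, about 150 mm tall, behind the jig. A bystander: leave it alone. Origin: middle of its underside.
Mind the look-alikes: they are no part of the job. Leave any pink or turquoise look-alike of the part that bears spare3_mid alone.

How it is judged:
By the outcome, as a careful person would: the job done as asked, in the order asked, and still so for the second after the job is handed in, with the robot touching nothing.
Of carved1, carved2, carved3, ready only 2 to 3 are there at a start; the rules pass over those that are not, and their reading is None.
At some moment in a run one of spare1, spare2, spare3, spare4 may be knocked a few centimetres aside while the robot is not near it.
Once in a run the grip may slacken for a moment while it holds something.
It also fails if it takes over 210 s, if anything falls off the work surface, if the arm or the gripper's body presses on something with over 40 N, if the wrist force passes 120 N, or if a joint passes its speed limit or range.

## Robot

A 6-joint arm with a two-finger parallel gripper is mounted at the origin on the work surface. World frame = base frame: x ahead of the robot, y to its left, z up, the work surface at z = 0. Lengths are in m, angles in rad, forces in N, time in s.
With the tool pointing down it reaches from about 0.35 to 0.975 m from the base axis. Payload 4.9 kg.
Tool frame: the origin (TCP) lies at the very end of the fingers, on their centre line; the grasp point (between the pads) lies 19 mm behind it; z points along the fingers, y is the line along which they close (so a half turn about z gives the same grasp; the last joint's range is limited). The gripper opens to 85 mm and grips with 20 to 120 N. Pads are 22 mm wide; open, the fingers measure 114 mm over their backs; the gripper's body (76 mm by 85 mm) begins 54 mm behind the grasp point. The pads swing forward as they close: fully open they stand 13 mm farther back than shut.
Start: joints at [-1.352, 0.053, 1.613, -0, 1.476, -0.119], TCP at [0.207, -0.59, 0.231] pointing down, gripper open.
Joint ranges: [-3.01, 3.01], [-1.01, 2.22], [0.06, 2.58], [-1.02, 4.17], [0.09, 2.62], [-3.14, 3.14]. Speed limits (rad/s): [2.57, 2.57, 3.14, 3.14, 3.14, 3.14].

## Interface

Orientations are given as a rotation vector (axis times angle).
In Python, from station import ctrl, imaging gives the robot as it stands.
- The arm moves only by the tool play_rows, never from a script. Its argument "series" is a list of rows, each a list of 3 entries, a list of its own where there are three numbers: the opening, from 0 (shut) to 1 (fully open), then the shift along the tool's x, y, z each as a share of 0.05 m, from -1 to 1, then the turn, a rotation vector about the tool's x, y, z each as a share of 8 degrees, from -1 to 1. In form: [[grip, [dx, dy, dz], [ax, ay, az]], ...]. A call has 1 to 8 rows; each row shifts and turns the commanded pose from where the row before left it, along the tool's axes as they then stand; what a row does not reach is not made up. A row lasts 1/8 s, in which the tool goes at most 62.5 mm and 10.7 degrees, less where a joint would pass 70% of its speed; a pose out of reach is approached as far as the arm can. A call with a number of a shift or a turn outside -1 to 1 is refused whole. A call with a gripper value outside its range is refused whole. The fingers move at their own pace and stop on an object; "force" is the grip in N (left out, the last holds). Time passes only in rows, so rows that do not move let the fingers close. It gives the time, the measured TCP pose, the force, the opening and the grip force at its end, in the units of the state.
- ctrl.get_obs(): the state, without advancing time (a new reading comes with each control period).
- imaging.get_image(name): name is "scene" or "top" or "wrist"; returns a dict with "color" (480x640x3 uint8, blue, green, red), "fx", "fy", "cx", "cy" (pixels), "extrinsics" (4x4, takes a point from world to camera coordinates); the wrist camera has in their place "hand_eye" (4x4, takes a point from camera to tool coordinates, whose origin is the TCP and whose axes are the flange's). Camera axes: x right, y down, z forward; pixel columns grow to the right and rows downward; lengths in m; the calibration is good to about 2 mm. The wrist camera is an equidistant fisheye: a pixel r from the principal point sees the ray r / f radians off the axis. A picture is of the moment at which its call begins: read the wrist's pose just before it. There is no depth.
- ctrl.finish_job(): hands the job in; it is judged then, once.
The state is a dict: "t": time; "q": joint angles; "dq": joint speeds; "effort": joint torques, N m; "tool_pos": TCP position; "tool_rot": TCP orientation; "contact_force": force on the tool from outside, world axes, zero at the start; "wrist_torque": the same for the moment, N m; "opening": finger opening in m; "grip_force": force on a finger pad.
Only numpy, scipy, OpenCV 4.12 (cv2) and the standard library are available. Lean on these libraries where they do the work, as an engineer would, in place of code of your own. Each camera call takes 0.05 s, during which the arm holds its last target. There are 200 camera calls.

## Working session

There is one attempt and no reset: what is moved stays moved. The work goes in short steps, Python scripts to look and compute and a tool call to move; the robot and the scene stay as the last step left them, time stands still between calls to the robot, and variables do not carry over. Pictures are saved under pics/ and viewed, at most 14 in all, crops included, and the job is handed in when it is done.

Besides the shell and the picture viewer there is one more tool, called after ">>>" in YAML: its name, and indented under it one key for each argument. play_rows: Moves the arm, as the interface text tells. Shift numbers are shares of 0.05 m and turn numbers shares of 8 degrees, none past 1 either way. Its arguments: {"type":"object","properties":{"series":{"type":"array"},"force":{"type":"number"}},"required":["series"]}

```bash
mkdir -p pics; python3 - <<'E'
from station import ctrl, imaging
import cv2,pickle
o=ctrl.get_obs(); print(o)
d={}
for n in ["top","scene"]:
    im=imaging.get_image(n); d[n]=im
    print(n,im['fx'],im['fy'],im['cx'],im['cy'],im['extrinsics'].tolist())
    cv2.imwrite(f'pics/{n}0.png',im['color'])
pickle.dump(d,open('d0.pkl','wb'))
E
```

```text
{'t': 0.0, 'q': array([-1.35204958e+00,  5.33411678e-02,  1.61429083e+00,  2.78817600e-05,
        1.47599160e+00, -1.19014953e-01]), 'dq': array([-0.00074789, -0.00144111,  0.0002041 ,  0.00018005,  0.00073444,
       -0.00132502]), 'effort': array([ 1.95363107e-03, -3.93685341e+01, -3.70172918e+01, -2.05715104e-06,
        7.04232400e-03,  2.41643505e-06]), 'tool_pos': array([ 0.20697387, -0.58907921,  0.23007464]), 'tool_rot': array([-3.09489853e+00, -5.27691173e-01,  1.15399836e-04]), 'contact_force': array([ 0.9272555 , -0.35984074, -0.09226576]), 'wrist_torque': array([0.01754394, 0.04411078, 0.01373332]), 'grip_force': 0.0, 'opening': 0.08552949055283895}
top 552.6040290167583 552.6040290167583 326.8746356314456 248.8135449129951 [[0.003202664939841839, -0.9999576133578448, 0.00863217382623818, 0.059662838460447384], [-0.9907821061125385, -0.004342085387760407, -0.13539558523706738, 0.5286349403512698], [0.1354273279086821, -0.008118976670041682, -0.99075401643059, 1.4595451142279887], [0.0, 0.0, 0.0, 1.0]]
scene 492.5773681704324 492.5773681704324 321.54356481420706 234.6952646247992 [[-0.26787248902838073, 0.9634217979956103, -0.007922674336662211, 0.06607004365799105], [0.6156425904228406, 0.16483803966020671, -0.77059238351961, -0.2726123596218939], [-0.7410995415456646, -0.21129803555140986, -0.637279067358187, 1.9231474288618549], [0.0, 0.0, 0.0, 1.0]]
```

View pics/top0.png

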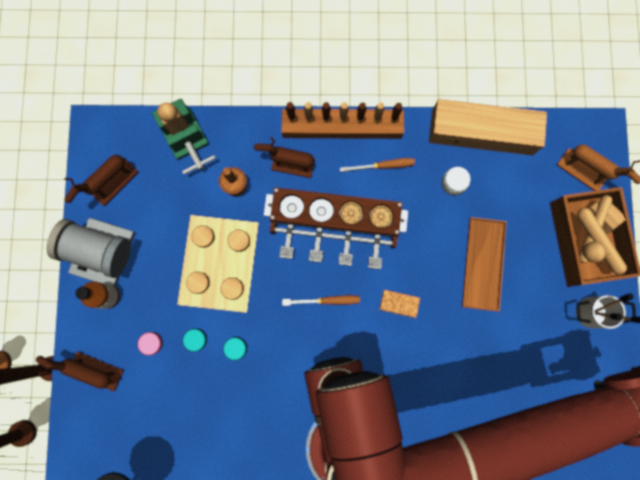

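View pics/scene0.png

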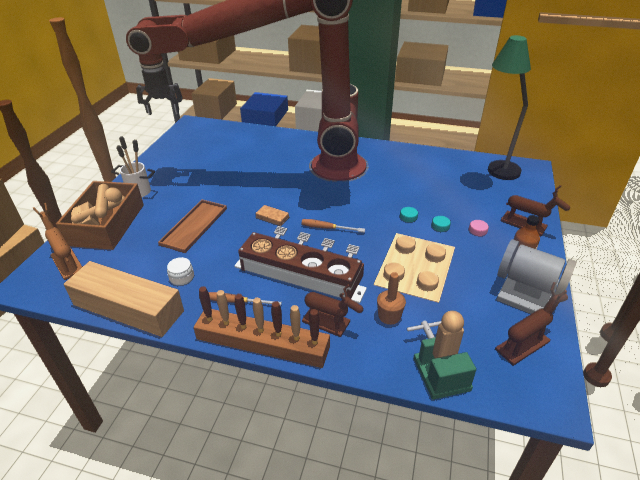

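Top view: from the left, pockets 0 (292,208) and 1 (321,211) are empty, and pockets 2 (351,213) and 3 (381,216) hold carved rosettes. There are four spares around (203,236), (238,240), (198,283) and (232,289), and the tray is at (485,264). The scene view agrees. Next I'll triangulate.

```bash
cat > h.py <<'E'
import numpy as np, cv2, pickle
from scipy.spatial.transform import Rotation as R
def proj(im): return np.array([[im['fx'],0,im['cx']],[0,im['fy'],im['cy']],[0,0,1]])@im['extrinsics'][:3]
def tri(ims,pxs):
    X=cv2.triangulatePoints(proj(ims[0]),proj(ims[1]),np.float64(pxs[0]).reshape(2,1),np.float64(pxs[1]).reshape(2,1))
    return (X[:3]/X[3]).ravel()
def onplane(im,px,z):
    P=proj(im); H=P[:,[0,1,3]].copy(); H[:,2]+=P[:,2]*z
    v=np.linalg.solve(H,[px[0],px[1],1]); return v[:2]/v[2]
def fish(im,o,px,z):
    f=im['fx']; d=np.array([px[0]-im['cx'],px[1]-im['cy']])/f; r=np.linalg.norm(d)
    ray=np.array([*(d/r*np.sin(r)),np.cos(r)]) if r>1e-9 else np.array([0,0,1.])
    he=im['hand_eye']; T=R.from_rotvec(o['tool_rot']).as_matrix()
    c=T@he[:3,3]+o['tool_pos']; v=T@he[:3,:3]@ray
    return (c+v*(z-c[2])/v[2])[:2]
def fproj(im,o,X):
    he=im['hand_eye']; T=R.from_rotvec(o['tool_rot']).as_matrix()
    p=he[:3,:3].T@(T.T@(np.array(X)-o['tool_pos'])-he[:3,3])
    th=np.arctan2(np.hypot(p[0],p[1]),p[2]); u=p[:2]/np.hypot(p[0],p[1])
    return u*th*im['fx']+[im['cx'],im['cy']]
E
python3 - <<'E'
from h import *
np.set_printoptions(precision=4,suppress=True)
d=pickle.load(open('d0.pkl','rb')); I=[d['top'],d['scene']]
for n,a,b,z in [('p0',(292,208),(339,269),.08),('p1',(321,211),(312,262),.08),('p2',(351,213),(286,252),.08),('p3',(381,216),(261,245),.08),
 ('s1',(203,236),(428,281),.027),('s2',(238,240),(394,270),.027),('s3',(198,283),(435,253),.027),('s4',(232,289),(405,243),.027),
 ('k0',(287,253),(352,249),.045),('k3',(375,262),(280,231),.045)]:
    print(n,tri(I,(a,b)),onplane(I[0],a,z),onplane(I[1],b,z))
for p in [(468,217),(506,220),(464,307),(501,310)]: print('tray',onplane(I[0],p,.014))
A=cv2.resize(d['top']['color'][180:325,170:400],None,fx=3.4,fy=3.4,interpolation=cv2.INTER_CUBIC)
cv2.imwrite('pics/c1.png',A)
E
```

```text
p0 [0.6346 0.1572 0.0621] [0.6311 0.1548] [0.6524 0.1633]
p1 [0.6269 0.078  0.0629] [0.6234 0.0779] [0.6445 0.0836]
p2 [ 0.6192 -0.0018  0.076 ] [ 0.6184 -0.0016] [ 0.6235 -0.0002]
p3 [ 0.6111 -0.0813  0.078 ] [ 0.6107 -0.0811] [ 0.6132 -0.0805]
s1 [0.5656 0.4037 0.0121] [0.5634 0.3993] [0.5805 0.4049]
s2 [0.5538 0.3048 0.0203] [0.5528 0.3038] [0.5609 0.3053]
s3 [0.4363 0.4125 0.0104] [0.4351 0.4084] [0.4556 0.4124]
s4 [0.42   0.3182 0.0163] [0.4193 0.3166] [0.4328 0.3189]
k0 [0.516  0.1696 0.039 ] [0.5153 0.1687] [0.5226 0.1715]
k3 [ 0.4924 -0.0674  0.0403] [ 0.492  -0.0675] [ 0.4977 -0.0646]
tray [ 0.6221 -0.3296]
tray [ 0.6142 -0.435 ]
tray [ 0.3737 -0.311 ]
tray [ 0.366  -0.4113]
```

View pics/c1.png

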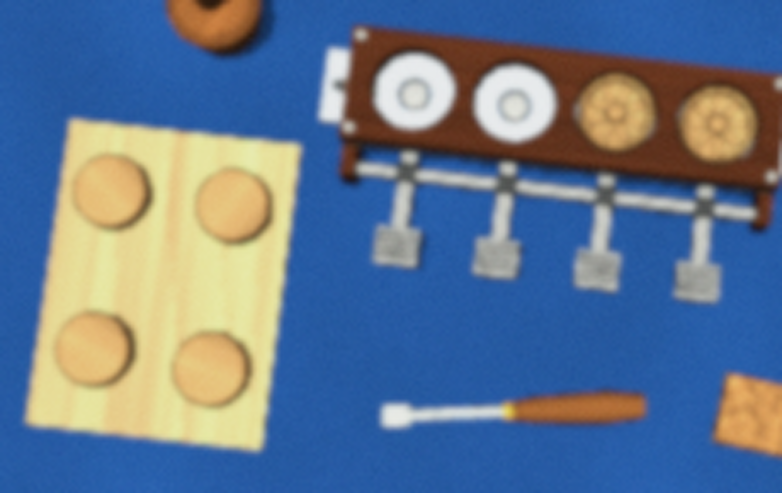

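The empty pockets show white floors, and the heights match the text: carved tops about 0.077, spare tops about 0.02. Jig, tray and sheet are all yawed about -4.9°. I'll turn the tool to that yaw and approach.

>>> play_rows:
  series:
    - [0, [0.6, 0, 0], [0, 0, -1]]
    - [0, [0.6, 0, 0], [0, 0, -1]]
    - [0, [0.6, 0, 0], [0, 0, -1]]
    - [0, [0.6, 0, 0], [0, 0, -1]]
    - [0, [0.6, 0, 0], [0, 0, -1]]
    - [0, [0.6, 0, 0], [0, 0, -1]]
    - [0, [0.6, 0, 0], [0, 0, -1]]
    - [0, [0.6, 0, 0], [0, 0, -1]]
  force: 40

```text
t: 1.1
tool_pos: [0.3618, -0.4208, 0.2306]
tool_rot: [-2.341, -2.094, -0.0]
contact_force: [-0.2, 0.3, 0.0]
opening: -0.0002
grip_force: 0.0
```

```bash
cat >> h.py <<'E'
def need(x,y,z,psi=85.1):
    from station import ctrl
    o=ctrl.get_obs(); T=R.from_rotvec(o['tool_rot']).as_matrix()
    p=np.degrees(np.arctan2(T[1,0],T[0,0]))
    dw=np.array([x,y,z])-o['tool_pos']
    Rt=R.from_euler('z',psi,degrees=True).as_matrix()@np.diag([1,-1,-1.])
    E=R.from_matrix(T.T@Rt).as_rotvec(degrees=True)
    print('t',round(o['t'],2),'pos',o['tool_pos'].round(4),'yaw',p.round(2),'shift now',(T.T@dw/.05).round(2),'shift after turn',(Rt.T@dw/.05).round(2),'turn',(E/8).round(2),'F',o['contact_force'].round(1),'op',round(o['opening'],4))
E
python3 -c "
from h import *
need(.492,-.0675,.23)"
```

```text
t 1.1 pos [ 0.3618 -0.4208  0.2306] yaw 83.63 shift now [7.31 1.8  0.02] shift after turn [7.26 1.99 0.01] turn [-0.   -0.01 -0.18] F [-0.2  0.3  0. ] op -0.0002
```

>>> play_rows:
  series:
    - [0, [0.5, 0.2, 0], [0, 0, -0.18]]
    - [0, [1, 0.3, 0], [0, 0, 0]]
    - [0, [1, 0.3, 0], [0, 0, 0]]
    - [0, [1, 0.3, 0], [0, 0, 0]]
    - [0, [1, 0.3, 0], [0, 0, 0]]
    - [0, [1, 0.3, 0], [0, 0, 0]]
    - [0, [1, 0.2, 0], [0, 0, 0]]
    - [0, [0.7, 0.1, 0], [0, 0, 0]]

```text
t: 2.1
tool_pos: [0.4944, -0.0708, 0.2308]
tool_rot: [-2.318, -2.12, 0.0]
contact_force: [0.8, 0.1, -0.1]
opening: -0.0
grip_force: 0.0
```

```bash
python3 - <<'E'
from h import *
from station import ctrl, imaging
need(.492,-.0675,.23)
o=ctrl.get_obs(); im=imaging.get_image('wrist'); pickle.dump((o,im),open('w1.pkl','wb'))
cv2.imwrite('pics/w1.png',im['color']); print(im['fx'],im['cx'],im['cy'],im['hand_eye'].round(3).tolist())
for n,X in dict(p0=(.6311,.1548,.08),p1=(.6234,.0779,.08),p2=(.6184,-.0016,.08),p3=(.6107,-.0811,.08),k0=(.5153,.1687,.045),k2=(.5,.01,.045),k3=(.492,-.0675,.045)).items(): print(n,fproj(im,o,X).round(1))
E
```

```text
t 2.1 pos [ 0.4944 -0.0708  0.2308] yaw 84.88 shift now [ 0.06 -0.05  0.02] shift after turn [ 0.06 -0.05  0.02] turn [-0.   -0.   -0.03] F [ 0.8  0.1 -0.1] op -0.0
371.64829954431775 314.428153379064 242.0962396484962 [[0.0, -0.948, -0.32, 0.083], [1.0, -0.0, 0.001, -0.001], [-0.001, -0.32, 0.948, -0.144], [0.0, 0.0, 0.0, 1.0]]
p0 [453.9 -44.7]
p1 [456.9  37.1]
p2 [458.  131.2]
p3 [450.4 224.3]
k0 [314.4 -43.9]
k2 [313.2 123.9]
k3 [312.1 209.9]
```

View pics/w1.png

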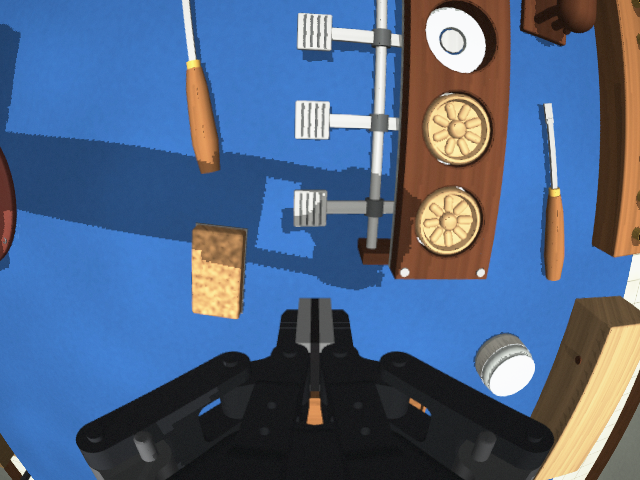

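Wrist view: lever pads 3, 2 and 1 are at (311,208), (313,119) and (314,31). The rosettes in p3 (449,220) and p2 (458,130) have petals up, and p1 is empty at (456,40). Everything is within a few pixels of the predictions.

```bash
python3 - <<'E'
from h import *
o,im=pickle.load(open('w1.pkl','rb'))
for n,p,z in [('p1',(456,39),.08),('p2',(458,130),.08),('p3',(449,220),.08),('k1',(314,31),.045),('k2',(313,119),.045),('k3',(311,208),.045)]: print(n,fish(im,o,p,z).round(4))
E
```

```text
p1 [0.6224 0.0762]
p2 [ 6.184e-01 -6.000e-04]
p3 [ 0.6094 -0.0772]
k1 [0.5082 0.0936]
k2 [0.5002 0.0143]
k3 [ 0.4912 -0.0656]
```

>>> play_rows:
  series:
    - [0, [0.1, -0.04, 1], [0, 0, 0]]
    - [0, [0, 0, 1], [0, 0, 0]]
    - [0, [0, 0, 1], [0, 0, 0]]
    - [0, [0, 0, 0.55], [0, 0, 0]]
    - [0, [0, 0, 0.15], [0, 0, 0]]
    - [0, [0, 0, 0.15], [0, 0, 0]]
    - [0, [0, 0, 0.15], [0, 0, 0]]
    - [0, [0, 0, 0.05], [0, 0, 0]]

```text
t: 3.15
tool_pos: [0.4936, -0.0681, 0.0295]
tool_rot: [2.319, 2.117, 0.001]
contact_force: [-2.6, -0.4, 9.1]
opening: -0.0003
grip_force: 4.7
```

>>> play_rows:
  series:
    - [0, [0, 0, 0.03], [0, 0, 0]]
    - [0, [0, 0, 0], [0, 0, 0]]
    - [0, [0, 0, -0.8], [0, 0, 0]]
    - [0, [0.8, 0, 0], [0, 0, 0]]
    - [0, [0.8, 0, 0], [0, 0, 0]]
    - [0, [0, 0, 0.4], [0, 0, 0]]
    - [0, [0, 0, 0.2], [0, 0, 0]]
    - [0, [0, 0, 0.15], [0, 0, 0]]

```text
t: 4.15
tool_pos: [0.5002, 0.0121, 0.0297]
tool_rot: [-2.32, -2.117, -0.001]
contact_force: [-1.6, 2.8, 4.1]
opening: 0.0003
grip_force: 1.9
```

>>> play_rows:
  series:
    - [0, [0, 0, 0.07], [0, 0, 0]]
    - [0, [0, 0, 0], [0, 0, 0]]
    - [0, [0, 0, 0], [0, 0, 0]]

```text
t: 4.53
tool_pos: [0.5005, 0.012, 0.0288]
tool_rot: [-2.32, -2.116, -0.0]
contact_force: [-9.9, 3.7, 19.2]
opening: 0.0
grip_force: 9.9
```

```bash
python3 -c "
from h import *
need(.4995,.0135,.0285)"
```

```text
t 4.53 pos [0.5005 0.012  0.0288] yaw 84.74 shift now [ 0.03 -0.02  0.01] shift after turn [ 0.03 -0.02  0.01] turn [-0.01 -0.01 -0.04] F [-9.9  3.7 19.2] op 0.0
```

>>> play_rows:
  series:
    - [0, [0, 0, -1], [0, 0, 0]]
    - [0.5, [0, 0, -1], [0, 0, 0]]
    - [1, [-0.4, 0.6, -0.7], [0, 0, 0]]
    - [1, [-0.45, 0.6, 0], [0, 0, 0]]
    - [1, [-0.45, 0.6, 0], [0, 0, 0]]
    - [1, [-0.37, 0.55, 0], [0, 0, 0]]
    - [1, [0, 0, 0], [0, 0, 0]]

```text
t: 5.4
tool_pos: [0.6105, -0.0841, 0.1609]
tool_rot: [2.322, 2.115, -0.001]
contact_force: [0.4, 0.1, 0.1]
opening: 0.0856
grip_force: 0.0
```

```bash
python3 - <<'E'
from h import *
from station import ctrl, imaging
need(.6096,-.082,.1)
o=ctrl.get_obs(); im=imaging.get_image('wrist'); pickle.dump((o,im),open('w2.pkl','wb'))
cv2.imwrite('pics/w2.png',im['color'])
for X in [(.6096,-.082,.096),(.6171,-.0023,.096),(.6247,.0773,.08)]: print(fproj(im,o,X).round(1))
E
```

```text
t 5.4 pos [ 0.6105 -0.0841  0.1609] yaw 84.64 shift now [ 0.04 -0.02  1.22] shift after turn [ 0.04 -0.02  1.22] turn [ 0.    0.01 -0.06] F [0.4 0.1 0.1] op 0.0856
[313.5 258.9]
[313.4 123.2]
[313.7  -4.2]
```

View pics/w2.png

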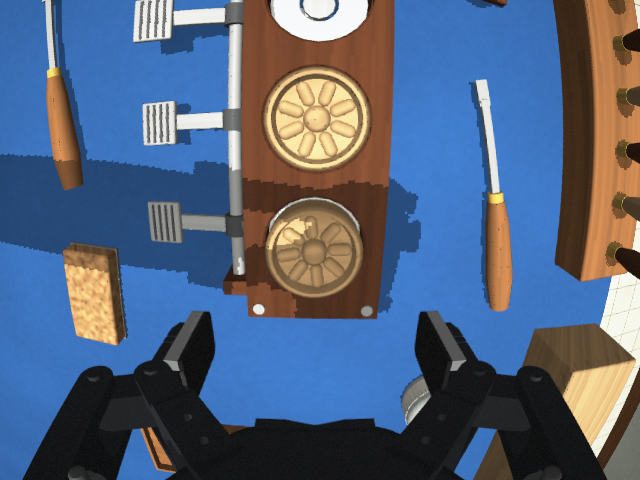

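```bash
python3 - <<'E'
from h import *
o,im=pickle.load(open('w2.pkl','rb'))
yd=np.array([.0941,.9956]);xd=np.array([.9956,-.0941])
for n,p in [('p3',(.6096,-.082)),('p2',(.6171,-.0023))]:
  for z in (.08,.096):
    q=[fproj(im,o,(*(np.array(p)+s),z)).round(0) for s in (-.03*xd,.03*xd,-.03*yd,.03*yd)]
    print(n,z,*q)
for n,p in [('k3',(.4925,-.067)),('k2',(.5,.0127))]:
  for z in (.045,.029): print(n,z,fproj(im,o,(*p,z)).round(0))
c=im['color'][150:330,220:420]; cv2.imwrite('pics/w2c.png',cv2.resize(c,None,fx=3,fy=3))
E
```

```text
p3 0.08 [267. 250.] [360. 250.] [314. 292.] [313. 204.]
p3 0.096 [264. 259.] [363. 259.] [313. 303.] [313. 210.]
p2 0.08 [263. 124.] [364. 124.] [313. 172.] [313.  74.]
p2 0.096 [260. 124.] [367. 124.] [313. 176.] [313.  70.]
k3 0.045 [161. 229.]
k3 0.029 [168. 224.]
k2 0.045 [152. 125.]
k2 0.029 [161. 124.]
```

View pics/w2c.png

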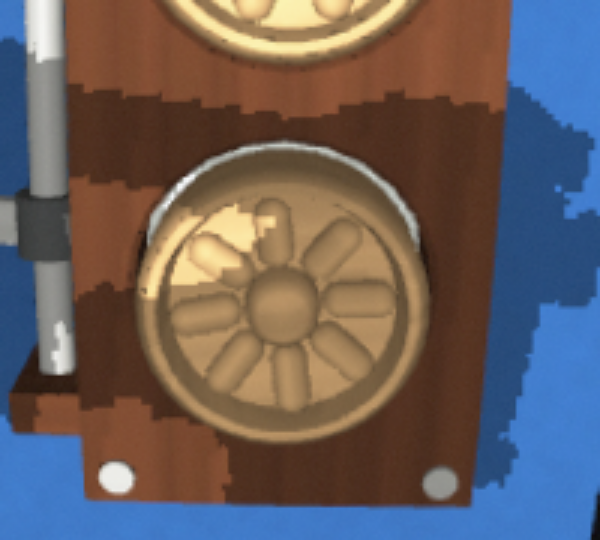

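The crop shows p3 standing proud: its side wall is visible and its face diameter fits z=0.096, centred at about (314,256). Now I'll grasp it.

>>> play_rows:
  series:
    - [1, [0.07, -0.02, 0.6], [0, 0, 0]]
    - [1, [0, 0, 0.7], [0, 0, 0]]
    - [1, [0, 0, 0.3], [0, 0, 0]]
    - [0.5, [0, 0, 0], [0, 0, 0]]
    - [0.5, [0, 0, 0], [0, 0, 0]]
    - [0.5, [0, 0, 0], [0, 0, 0]]
    - [0.5, [0, 0, 0], [0, 0, 0]]
  force: 50

```text
t: 6.32
tool_pos: [0.6097, -0.0785, 0.0826]
tool_rot: [2.319, 2.117, 0.002]
contact_force: [-0.4, 1.3, 1.4]
opening: 0.0575
grip_force: 53.4
```

>>> play_rows:
  series:
    - [1, [0, 0, 0], [0, 0, 0]]
    - [1, [0, 0, 0], [0, 0, 0]]
    - [1, [-0.02, 0, 0.1], [0, 0, 0]]
    - [0.5, [0, 0, 0], [0, 0, 0]]
    - [0.5, [0, 0, 0], [0, 0, 0]]
    - [0.5, [0, 0, 0], [0, 0, 0]]
    - [0.5, [0, 0, 0], [0, 0, 0]]
  force: 50

```text
t: 7.2
tool_pos: [0.6087, -0.0793, 0.0762]
tool_rot: [-2.32, -2.118, 0.0]
contact_force: [0.2, -0.2, 0.9]
opening: 0.0578
grip_force: 53.4
```

>>> play_rows:
  series:
    - [0.5, [0, 0, -0.4], [0, 0, 0]]
    - [0.5, [0, 0, -0.7], [0, 0, 0]]
    - [0.5, [-1, -0.1, 0], [0, 0, 0]]
    - [0.5, [-1, -0.1, 0], [0, 0, 0]]
    - [0.5, [-1, -0.1, 0], [0, 0, 0]]
    - [0.5, [-1, -0.1, 0], [0, 0, 0]]
    - [0.5, [-1, -0.1, 0], [0, 0, 0]]
    - [0.5, [-0.9, 0, 0], [0, 0, 0]]

```text
t: 8.2
tool_pos: [0.5566, -0.3728, 0.1329]
tool_rot: [2.32, 2.117, 0.0]
contact_force: [0.7, 0.4, -0.4]
opening: 0.0578
grip_force: 56.2
```

```bash
python3 - <<'E'
from h import *
from station import ctrl, imaging
need(.5537,-.3773,.0095,84.7)
o=ctrl.get_obs(); im=imaging.get_image('wrist'); pickle.dump((o,im),open('w3.pkl','wb'))
cv2.imwrite('pics/w3.png',im['color'])
yd=np.array([.0872,.9962]);xd=np.array([.9962,-.0872]);c=np.array([.494,-.3717])
for a,b in [(.125,.05),(-.125,.05),(.125,-.05),(-.125,-.05)]: print(fproj(im,o,(*(c+a*xd+b*yd),.014)).round(0))
E
```

```text
t 8.2 pos [ 0.5566 -0.3728  0.1329] yaw 84.76 shift now [-0.09 -0.05  2.47] shift after turn [-0.1  -0.05  2.47] turn [0.01 0.   0.01] F [ 0.7  0.4 -0.4] op 0.0578
[401. 175.]
[ 85. 184.]
[393. 299.]
[105. 295.]
```

View pics/w3.png

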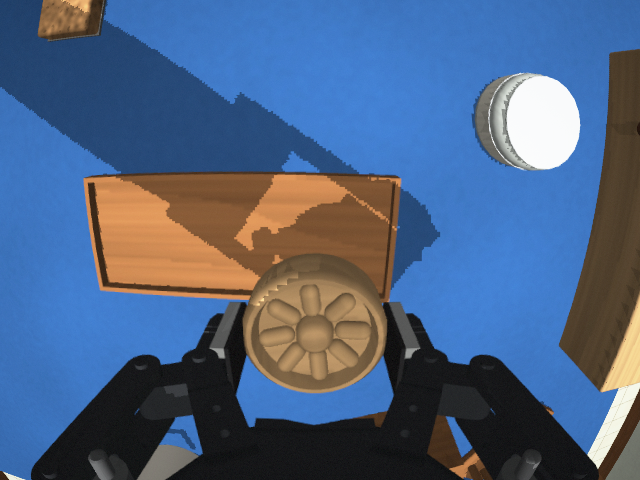

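The disc is held face up at (315,330). The tray corners (401,178), (85,178), (390,298) and (102,288) match the predictions, so I'll lower it in.

>>> play_rows:
  series:
    - [0.5, [-0.05, -0.05, 0.8], [0, 0, 0]]
    - [0.5, [0, 0, 0.8], [0, 0, 0]]
    - [0.5, [0, 0, 0.6], [0, 0, 0]]
    - [0.5, [0, 0, 0.25], [0, 0, 0]]
    - [0.5, [0, 0, 0], [0, 0, 0]]
    - [0.9, [0, 0, 0], [0, 0, 0]]
    - [0.9, [0, 0, 0], [0, 0, 0]]

```text
t: 9.12
tool_pos: [0.555, -0.3736, 0.01]
tool_rot: [2.319, 2.117, 0.0]
contact_force: [0.2, 0.0, 0.2]
opening: 0.0767
grip_force: 0.0
```

>>> play_rows:
  series:
    - [1, [0, 0, -1], [0, 0, 0]]
    - [1, [0, 0, -1], [0, 0, 0]]
    - [1, [0.5, 0, -0.8], [0, 0, 0]]
    - [1, [1, 0.1, 0], [0, 0, 0]]
    - [1, [1, 0.1, 0], [0, 0, 0]]
    - [1, [1, 0.1, 0], [0, 0, 0]]
    - [1, [1, 0.1, 0], [0, 0, 0]]
    - [1, [1, 0.1, 0], [0, 0, 0]]

```text
t: 10.12
tool_pos: [0.6045, -0.0999, 0.1495]
tool_rot: [2.319, 2.117, 0.001]
contact_force: [-0.2, -0.0, 0.7]
opening: 0.0854
grip_force: 0.0
```

```bash
python3 - <<'E'
from h import *
need(.6171,-.0013,.0765,84.7)
E
```

```text
t 10.12 pos [ 0.6045 -0.0999  0.1495] yaw 84.79 shift now [1.99 0.07 1.46] shift after turn [1.99 0.07 1.46] turn [0.01 0.   0.01] F [-0.2 -0.   0.7] op 0.0854
```

>>> play_rows:
  series:
    - [1, [1, 0, 0], [0, 0, 0]]
    - [1, [0.9, 0.07, 0], [0, 0, 0]]
    - [1, [0.1, 0, 0.7], [0, 0, 0]]
    - [1, [0, 0, 0.5], [0, 0, 0]]
    - [1, [0, 0, 0.26], [0, 0, 0]]
    - [0.5, [0, 0, 0], [0, 0, 0]]
    - [0.5, [0, 0, 0], [0, 0, 0]]
    - [0.5, [0, 0, 0], [0, 0, 0]]

```text
t: 11.12
tool_pos: [0.6177, -0.0025, 0.0772]
tool_rot: [2.319, 2.117, 0.002]
contact_force: [-0.0, 0.7, -0.4]
opening: 0.0576
grip_force: 53.3
```

>>> play_rows:
  series:
    - [0.5, [0, 0, 0], [0, 0, 0]]
    - [0.5, [0, 0, -0.4], [0, 0, 0]]
    - [0.5, [0, 0, -0.7], [0, 0, 0]]
    - [0.5, [-1, 0, 0], [0, 0, 0]]
    - [0.5, [-1, 0, 0], [0, 0, 0]]
    - [0.5, [-1, 0, 0], [0, 0, 0]]
    - [0.5, [-1, 0, 0], [0, 0, 0]]

```text
t: 12.0
tool_pos: [0.5985, -0.2029, 0.1321]
tool_rot: [2.319, 2.118, 0.001]
contact_force: [1.5, -0.1, -1.4]
opening: 0.0574
grip_force: 56.5
```

```bash
python3 - <<'E'
from h import *
need(.4343,-.3651,.0095,84.7)
E
```

```text
t 12.0 pos [ 0.5985 -0.2029  0.1321] yaw 84.81 shift now [-3.53 -2.98  2.45] shift after turn [-3.53 -2.97  2.45] turn [0.01 0.   0.01] F [ 1.5 -0.1 -1.4] op 0.0574
```

>>> play_rows:
  series:
    - [0.5, [-0.9, -0.8, 0], [0, 0, 0]]
    - [0.5, [-0.9, -0.8, 0], [0, 0, 0]]
    - [0.5, [-0.9, -0.8, 0], [0, 0, 0]]
    - [0.5, [-0.83, -0.57, 0], [0, 0, 0]]
    - [0.5, [0, 0, 0.8], [0, 0, 0]]
    - [0.5, [0, 0, 0.8], [0, 0, 0]]
    - [0.5, [0, 0, 0.6], [0, 0, 0]]
    - [0.5, [0, 0, 0.23], [0, 0, 0]]

```text
t: 13.0
tool_pos: [0.4333, -0.3626, 0.0088]
tool_rot: [-2.316, -2.114, 0.001]
contact_force: [-14.8, 14.0, 47.7]
opening: 0.0577
grip_force: 63.2
```

```bash
python3 - <<'E'
from h import *
need(.4343,-.3651,.0095,84.7)
E
```

```text
t 13.0 pos [ 0.4333 -0.3626  0.0088] yaw 84.8 shift now [-0.05  0.02 -0.01] shift after turn [-0.05  0.02 -0.01] turn [-0.03 -0.02  0.01] F [-14.8  14.   47.7] op 0.0577
```

>>> play_rows:
  series:
    - [0.5, [0, 0, -0.03], [0, 0, 0]]
    - [0.9, [0, 0, 0], [0, 0, 0]]
    - [0.9, [0, 0, 0], [0, 0, 0]]
    - [0.95, [0, 0, 0], [0, 0, 0]]
    - [1, [0, 0, -0.6], [0, 0, 0]]
    - [1, [0, 0, -1], [0, 0, 0]]
    - [1, [0, 0, -1], [0, 0, 0]]
    - [1, [0, 0, 0], [0, 0, 0]]

```text
t: 14.0
tool_pos: [0.4372, -0.3663, 0.147]
tool_rot: [2.312, 2.111, 0.0]
contact_force: [-0.0, -0.9, 1.0]
opening: 0.0852
grip_force: 0.0
```

```bash
python3 - <<'E'
from h import *
from station import imaging,ctrl
d={n:imaging.get_image(n) for n in ['top','scene']}; pickle.dump(d,open('d1.pkl','wb'))
o=ctrl.get_obs(); im=imaging.get_image('wrist'); pickle.dump((o,im),open('w4.pkl','wb'))
t=cv2.resize(d['top']['color'][180:325,170:335],None,fx=2.4,fy=2.4,interpolation=cv2.INTER_CUBIC)
w=cv2.resize(im['color'],(480,360)); t=cv2.resize(t,(396,348)); 
cv2.imwrite('pics/c4.png',np.hstack([cv2.copyMakeBorder(t,0,12,0,0,0)[:, :320],w]))
# spares by colour/brightness: hough
g=cv2.cvtColor(cv2.resize(d['top']['color'][215:315,175:262],None,fx=6,fy=6,interpolation=cv2.INTER_CUBIC),cv2.COLOR_BGR2HSV)
c=cv2.HoughCircles(g[...,1],cv2.HOUGH_GRADIENT,1,150,param1=60,param2=20,minRadius=55,maxRadius=80)
for x,y,r in c[0]:
    px=((x+.5)/6+175-.5,(y+.5)/6+215-.5); print(np.round(px,1),r/6,onplane(d['top'],px,.027).round(4))
need(.5,0,.15,84.7)
E
```

```text
[246.7 230.8] 12.3 [0.5782 0.2808]
t 14.15 pos [ 0.4343 -0.3632  0.1398] yaw 84.8 shift now [ 7.35  0.65 -0.2 ] shift after turn [ 7.35  0.64 -0.2 ] turn [-0.01 -0.01  0.01] F [-0.3 -0.1 -0.8] op 0.0854
```

View pics/c4.png

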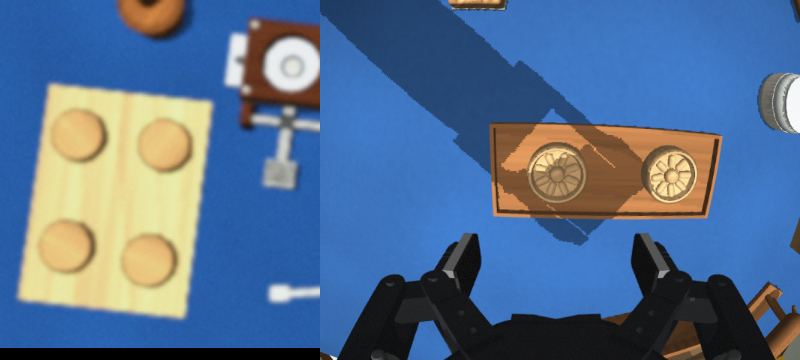

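Wrist view: both rosettes lie flat, face up and apart in the tray. The top crop shows the four spares unmoved. On to the sheet.

>>> play_rows:
  series:
    - [1, [1, 0.1, 0], [0, 0, 0]]
    - [1, [1, 0.1, 0], [0, 0, 0]]
    - [1, [1, 0.1, 0], [0, 0, 0]]
    - [1, [1, 0.1, 0], [0, 0, 0]]
    - [1, [1, 0.1, 0], [0, 0, 0]]
    - [1, [1, 0.1, 0], [0, 0, 0]]
    - [1, [1, 0.1, 0], [0, 0, 0]]
    - [1, [1, 0.1, 0], [0, 0, 0]]

```text
t: 15.15
tool_pos: [0.5096, 0.0328, 0.1385]
tool_rot: [-2.318, -2.116, 0.004]
contact_force: [0.1, -0.5, -0.3]
opening: 0.0854
grip_force: 0.0
```

>>> play_rows:
  series:
    - [1, [1, 0.1, 0], [0, 0, 0]]
    - [1, [1, 0.1, 0], [0, 0, 0]]
    - [1, [1, 0.1, 0], [0, 0, 0]]
    - [1, [1, 0, 0], [0, 0, 0]]
    - [1, [0.9, 0, 0], [0, 0, 0]]
    - [1, [0.4, 0, 0], [0, 0, 0]]
    - [1, [0, 0, 0], [0, 0, 0]]

```text
t: 16.02
tool_pos: [0.549, 0.2938, 0.1391]
tool_rot: [-2.318, -2.12, 0.005]
contact_force: [0.0, -0.7, 0.5]
opening: 0.0855
grip_force: 0.0
```

```bash
python3 - <<'E'
from h import *
from station import imaging,ctrl
need(.5528,.3038,.0125,84.7)
o=ctrl.get_obs(); im=imaging.get_image('wrist'); pickle.dump((o,im),open('w5.pkl','wb'))
cv2.imwrite('pics/w5.png',im['color'])
for n,X in dict(s1=(.5634,.3993,.027),s2=(.5528,.3038,.027),s3=(.4351,.4084,.027),s4=(.4193,.3166,.027)).items(): print(n,fproj(im,o,X).round(1))
E
```

```text
t 16.02 pos [0.549  0.2938 0.1391] yaw 84.88 shift now [0.21 0.06 2.53] shift after turn [0.21 0.06 2.53] turn [-0.02  0.01  0.02] F [ 0.  -0.7  0.5] op 0.0855
s1 [322.9  87.4]
s2 [319.5 224. ]
s3 [144.2 101.2]
s4 [145.  224.1]
```

View pics/w5.png

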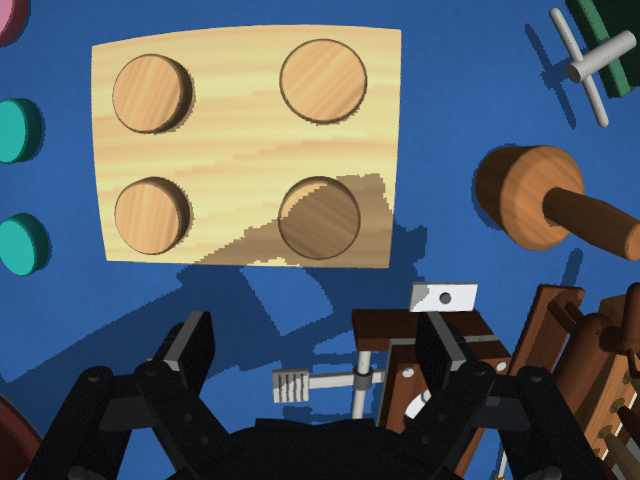

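Spares' top faces in the wrist view: s1 (323,81), s2 (319,218), s3 (149,93), s4 (148,216). That is about 4 mm further +y than the top view gives, so I'll take the mean of the two and grasp s2.

>>> play_rows:
  series:
    - [1, [0.25, 0.06, 0.8], [0, 0, 0]]
    - [1, [0, 0, 0.8], [0, 0, 0]]
    - [1, [0, 0, 0.6], [0, 0, 0]]
    - [1, [0, 0, 0.33], [0, 0, 0]]
    - [0.5, [0, 0, 0], [0, 0, 0]]
    - [0.5, [0, 0, 0], [0, 0, 0]]
    - [0.5, [0, 0, 0], [0, 0, 0]]
    - [0.5, [0, 0, 0], [0, 0, 0]]

```text
t: 17.08
tool_pos: [0.5552, 0.3062, 0.0161]
tool_rot: [2.319, 2.118, 0.004]
contact_force: [1.2, -0.1, 4.6]
opening: 0.0563
grip_force: 53.6
```

>>> play_rows:
  series:
    - [0.5, [0, 0, -0.6], [0, 0, 0]]
    - [0.5, [0, 0, -0.9], [0, 0, 0]]
    - [0.5, [0, 0, -0.9], [0, 0, 0]]
    - [0.5, [0, 0, 0], [0, 0, 0]]

```text
t: 17.58
tool_pos: [0.557, 0.3072, 0.1404]
tool_rot: [2.317, 2.116, 0.015]
contact_force: [0.4, 0.0, 0.1]
opening: 0.0564
grip_force: 53.1
```

```bash
python3 - <<'E'
from h import *
from station import imaging,ctrl
need(.6322,.157,.15,84.7)
o=ctrl.get_obs(); im=imaging.get_image('wrist'); pickle.dump((o,im),open('w6.pkl','wb'))
T=R.from_rotvec(o['tool_rot']).as_matrix()
def ring(im,o,off,h,r=.03,n=60):
    T=R.from_rotvec(o['tool_rot']).as_matrix()
    return np.int32([fproj(im,o,o['tool_pos']+T@np.array([off+r*np.cos(a),r*np.sin(a),h])) for a in np.linspace(0,2*np.pi,n)])
c=im['color'].copy()
cv2.polylines(c,[ring(im,o,0,-.0145,.027)],True,(0,0,255)); cv2.polylines(c,[ring(im,o,0,-.0115,.03)],True,(0,255,0))
o3,im3=pickle.load(open('w3.pkl','rb')); c3=im3['color'].copy()
cv2.polylines(c3,[ring(im3,o3,0,-.0198,.027)],True,(0,0,255)); cv2.polylines(c3,[ring(im3,o3,0,-.0168,.03)],True,(0,255,0))
cv2.imwrite('pics/c6.png',cv2.resize(np.hstack([c[230:430,215:415],c3[230:430,215:415]]),None,fx=2,fy=2))
E
```

```text
t 17.57 pos [0.557  0.3072 0.1404] yaw 84.81 shift now [-2.85  1.77 -0.19] shift after turn [-2.85  1.77 -0.19] turn [ 0.07 -0.03  0.01] F [0.4 0.  0.1] op 0.0564
```

View pics/c6.png

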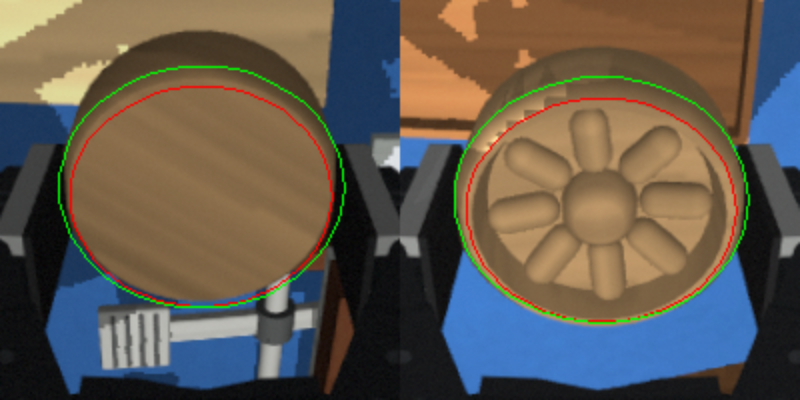

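The blank is held centred: the ring overlay at TCP offset 0 fits, as it does for the rosette. Moving to pocket 0, sideways first to clear the mallet.

>>> play_rows:
  series:
    - [0.5, [-0.9, 0, 0], [0.07, -0.03, 0]]
    - [0.5, [-0.9, 0.2, 0], [0, 0, 0]]
    - [0.5, [-0.9, 0.8, 0], [0, 0, 0]]
    - [0.5, [-0.13, 0.77, 0], [0, 0, 0]]
    - [0.5, [0, 0, 0], [0, 0, 0]]

```text
t: 18.25
tool_pos: [0.6298, 0.1552, 0.1315]
tool_rot: [-2.318, -2.111, 0.019]
contact_force: [0.2, 0.5, -1.1]
opening: 0.056
grip_force: 53.2
```

```bash
python3 - <<'E'
from h import *
need(.632,.158,.084,84.7)
E
```

```text
t 18.25 pos [0.6298 0.1552 0.1315] yaw 84.65 shift now [0.06 0.05 0.95] shift after turn [0.06 0.04 0.95] turn [-0.09  0.04 -0.01] F [ 0.2  0.5 -1.1] op 0.056
```

>>> play_rows:
  series:
    - [0.5, [0, 0, 0], [0, 0, 0]]
    - [0.5, [0, 0, 0], [0, 0, 0]]

```text
t: 18.5
tool_pos: [0.6279, 0.1575, 0.1329]
tool_rot: [-2.315, -2.116, 0.017]
contact_force: [-0.7, -0.1, -0.5]
opening: 0.0563
grip_force: 53.2
```

```bash
python3 - <<'E'
from h import *
need(.632,.158,.084,84.7)
E
```

```text
t 18.5 pos [0.6279 0.1575 0.1329] yaw 84.86 shift now [0.02 0.09 0.98] shift after turn [0.02 0.08 0.98] turn [-0.08  0.03  0.02] F [-0.7 -0.1 -0.5] op 0.0563
```

>>> play_rows:
  series:
    - [0.5, [0.02, 0.06, 0.4], [-0.08, 0.03, 0]]
    - [0.5, [0, 0, 0.3], [0, 0, 0]]
    - [0.5, [0, 0, 0.15], [0, 0, 0]]
    - [0.5, [0, 0, 0.1], [0, 0, 0]]
    - [0.5, [0, 0, 0], [0, 0, 0]]

```text
t: 19.12
tool_pos: [0.6324, 0.1584, 0.092]
tool_rot: [-2.319, -2.119, -0.001]
contact_force: [-8.5, -0.3, 19.9]
opening: 0.0563
grip_force: 56.1
```

```bash
python3 - <<'E'
from h import *
from station import imaging,ctrl
need(.632,.158,.084,84.7)
o=ctrl.get_obs(); im=imaging.get_image('wrist'); pickle.dump((o,im),open('w7.pkl','wb'))
cv2.imwrite('pics/w7.png',im['color'][130:430,115:515])
E
```

```text
t 19.12 pos [0.6324 0.1584 0.092 ] yaw 84.83 shift now [-0.01 -0.01  0.16] shift after turn [-0.01 -0.01  0.16] turn [ 0.   -0.    0.02] F [-8.5 -0.3 19.9] op 0.0563
```

View pics/w7.png

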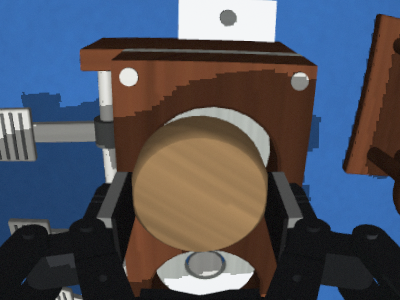

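The disc sits on the rim. The crescent of pocket at upper right (about (262,130) in the crop) shows the disc is a few mm too far toward -x. I'll measure the offset from the screws and the pocket 1 hole.

```bash
python3 - <<'E'
from h import *
o,im=pickle.load(open('w7.pkl','rb'))
T=R.from_rotvec(o['tool_rot']).as_matrix()
def tool(p,z):
    w=fish(im,o,(p[0]+115,p[1]+130),z); return w.round(4),((T.T@(np.array([*w,z])-o['tool_pos']))[:2]*1000).round(1)
for n,p,z in [('scrL',(129,77),.08),('scrR',(300,82),.08),('hole1',(205,263),.056),('rimR',(270,160),.08),('disc top L',(133,186),.104),('disc top R',(267,186),.104),('tipL',(97,225),.09),('tipR',(303,225),.09)]: print(n,*tool(p,z))
E
```

```text
scrL [0.6055 0.2078] [ 46.8 -31.3]
scrR [0.6802 0.1989] [44.7 44. ]
hole1 [0.6283 0.0802] [-78.3   3. ]
rimR [0.6656 0.1622] [ 6.8 32.8]
disc top L [0.6051 0.1675] [  6.6 -28. ]
disc top R [0.6601 0.1624] [ 6.5 27.3]
tipL [0.5793 0.1384] [-24.7 -51.1]
tipR [0.6805 0.1291] [-24.8  50.6]
```

>>> play_rows:
  series:
    - [0.5, [0, 0, -0.25], [0, 0, 0]]
    - [0.5, [0.03, 0.1, 0], [0, 0, 0]]
    - [0.5, [0, 0, 0.15], [0, 0, 0]]
    - [0.5, [0, 0, 0.1], [0, 0, 0]]
    - [0.5, [0, 0, 0.05], [0, 0, 0]]
    - [0.5, [0, 0, 0], [0, 0, 0]]

```text
t: 19.92
tool_pos: [0.6368, 0.1584, 0.083]
tool_rot: [2.32, 2.118, -0.0]
contact_force: [0.5, 0.4, 0.8]
opening: 0.0563
grip_force: 53.7
```

```bash
python3 - <<'E'
from h import *
need(.637,.159,.084,84.7)
E
```

```text
t 19.93 pos [0.6368 0.1584 0.083 ] yaw 84.79 shift now [ 0.01  0.   -0.02] shift after turn [ 0.01  0.   -0.02] turn [0.   0.   0.01] F [0.5 0.4 0.8] op 0.0563
```

>>> play_rows:
  series:
    - [1, [0, 0, 0], [0, 0, 0]]
    - [1, [0, 0, 0], [0, 0, 0]]
    - [1, [0, 0, -0.8], [0, 0, 0]]
    - [0, [0, 0, 0], [0, 0, 0]]
    - [0, [0, 0, 0], [0, 0, 0]]
    - [0, [0, 0, 0], [0, 0, 0]]
    - [0, [0, 0, 0.4], [0, 0, 0]]
    - [0, [0, 0, 0.3], [0, 0, 0]]

```text
t: 20.92
tool_pos: [0.636, 0.1583, 0.0858]
tool_rot: [-2.319, -2.118, 0.003]
contact_force: [-0.4, -0.6, -0.3]
opening: -0.0001
grip_force: 0.0
```

>>> play_rows:
  series:
    - [0, [0, 0, 0.1], [0, 0, 0]]
    - [0, [0, 0, 0.06], [0, 0, 0]]
    - [0, [0, 0, 0.02], [0, 0, 0]]
    - [0, [0, 0, 0], [0, 0, 0]]

```text
t: 21.42
tool_pos: [0.6377, 0.1586, 0.0803]
tool_rot: [2.319, 2.117, 0.003]
contact_force: [-0.4, -0.5, 1.1]
opening: -0.0001
grip_force: 0.0
```

>>> play_rows:
  series:
    - [0, [0, 0, 0.04], [0, 0, 0]]
    - [0, [0, 0, 0], [0, 0, 0]]
    - [0, [0, 0, 0], [0, 0, 0]]

```text
t: 21.8
tool_pos: [0.638, 0.1586, 0.08]
tool_rot: [2.319, 2.117, 0.003]
contact_force: [-4.7, -0.0, 7.9]
opening: 0.0002
grip_force: 3.5
```

```bash
python3 - <<'E'
from h import *
from station import imaging
o,im=pickle.load(open('w5.pkl','rb'))
for n,p in [('s1',(323,81)),('s2',(319,218)),('s3',(149,93)),('s4',(148,216))]: print(n,fish(im,o,p,.027).round(4))
a=pickle.load(open('d1.pkl','rb'))['top']['color'];b=imaging.get_image('top')['color']
d=cv2.absdiff(a,b).max(2)>40
for n,(x,y) in dict(s1=(203,236),s2=(238,240),s3=(198,283),s4=(232,289)).items(): print(n,d[y-18:y+18,x-17:x+17].sum())
need(.42,.319,.15,84.7)
E
```

```text
s1 [0.5638 0.4037]
s2 [0.5528 0.3083]
s3 [0.4397 0.4137]
s4 [0.4234 0.3227]
s1 0
s2 219
s3 0
s4 0
t 21.85 pos [0.638  0.1586 0.0801] yaw 84.8 shift now [ 2.8  -4.63 -1.41] shift after turn [ 2.79 -4.64 -1.4 ] turn [ 0.02 -0.    0.01] F [-4.5 -0.8  7.2] op 0.0001
```

>>> play_rows:
  series:
    - [0, [0, 0, -1], [0, 0, 0]]
    - [1, [0.2, -0.6, -0.4], [0, 0, 0]]
    - [1, [0.65, -1, 0], [0, 0, 0]]
    - [1, [0.65, -1, 0], [0, 0, 0]]
    - [1, [0.65, -1, 0], [0, 0, 0]]
    - [1, [0.65, -1, 0], [0, 0, 0]]
    - [1, [0, 0, 0], [0, 0, 0]]
    - [1, [0, 0, 0], [0, 0, 0]]

```text
t: 22.85
tool_pos: [0.4213, 0.3189, 0.148]
tool_rot: [2.318, 2.118, 0.003]
contact_force: [0.6, -0.3, -0.3]
opening: 0.0852
grip_force: 0.0
```

```bash
python3 - <<'E'
from h import *
need(.4215,.320,.0115,84.7)
E
```

```text
t 22.85 pos [0.4213 0.3189 0.148 ] yaw 84.83 shift now [ 0.02 -0.    2.73] shift after turn [0.02 0.   2.73] turn [ 0.02 -0.    0.02] F [ 0.6 -0.3 -0.3] op 0.0852
```

>>> play_rows:
  series:
    - [1, [0.02, 0, 0.9], [0, 0, 0]]
    - [1, [0, 0, 0.9], [0, 0, 0]]
    - [1, [0, 0, 0.65], [0, 0, 0]]
    - [1, [0, 0, 0.28], [0, 0, 0]]
    - [0.5, [0, 0, 0], [0, 0, 0]]
    - [0.5, [0, 0, 0], [0, 0, 0]]
    - [0.5, [0, 0, 0], [0, 0, 0]]
    - [0.5, [0, 0, 0], [0, 0, 0]]

```text
t: 23.85
tool_pos: [0.4227, 0.3205, 0.0129]
tool_rot: [2.318, 2.117, 0.007]
contact_force: [1.1, -0.3, 4.7]
opening: 0.0574
grip_force: 53.7
```

>>> play_rows:
  series:
    - [0.5, [0, 0, -0.6], [0, 0, 0]]
    - [0.5, [0, 0, -0.9], [0, 0, 0]]
    - [0.5, [0, 0, -1], [0, 0, 0]]
    - [0.5, [0, 0, 0], [0, 0, 0]]
    - [0.5, [0, 0, 0], [0, 0, 0]]

```text
t: 24.48
tool_pos: [0.4204, 0.3196, 0.1354]
tool_rot: [2.319, 2.118, 0.0]
contact_force: [-0.4, -0.7, -0.7]
opening: 0.0569
grip_force: 53.5
```

```bash
python3 - <<'E'
from h import *
need(.6278,.0795,.145,84.7)
E
```

```text
t 24.48 pos [0.4204 0.3196 0.1354] yaw 84.81 shift now [-4.41  4.57 -0.19] shift after turn [-4.4   4.57 -0.19] turn [0.01 0.   0.01] F [-0.4 -0.7 -0.7] op 0.0569
```

>>> play_rows:
  series:
    - [0.5, [-0.9, 0.9, 0], [0, 0, 0]]
    - [0.5, [-0.9, 0.9, 0], [0, 0, 0]]
    - [0.5, [-0.9, 0.95, 0], [0, 0, 0]]
    - [0.5, [-0.9, 0.95, 0], [0, 0, 0]]
    - [0.5, [-0.82, 0.87, 0], [0, 0, 0]]
    - [0.5, [0, 0, 0], [0, 0, 0]]
    - [0.5, [0, 0, 0.4], [0, 0, 0]]
    - [0.5, [0, 0, 0.3], [0, 0, 0]]

```text
t: 25.48
tool_pos: [0.6208, 0.0863, 0.0979]
tool_rot: [-2.317, -2.119, 0.003]
contact_force: [0.2, 0.6, -0.7]
opening: 0.0572
grip_force: 53.6
```

```bash
python3 - <<'E'
from h import *
need(.6278,.078,.083,84.7)
E
```

```text
t 25.48 pos [0.6208 0.0863 0.0979] yaw 84.88 shift now [-0.15  0.16  0.3 ] shift after turn [-0.15  0.16  0.3 ] turn [-0.02  0.    0.02] F [ 0.2  0.6 -0.7] op 0.0572
```

>>> play_rows:
  series:
    - [0.5, [-0.15, 0.16, 0], [0, 0, 0]]
    - [0.5, [0, 0, 0], [0, 0, 0]]
    - [0.5, [0, 0, 0], [0, 0, 0]]

```text
t: 25.85
tool_pos: [0.631, 0.0771, 0.1023]
tool_rot: [2.318, 2.117, 0.003]
contact_force: [0.5, -0.5, -0.2]
opening: 0.0573
grip_force: 53.6
```

```bash
python3 - <<'E'
from h import *
need(.6278,.078,.083,84.7)
E
```

```text
t 25.85 pos [0.631  0.0771 0.1023] yaw 84.8 shift now [ 0.01 -0.07  0.39] shift after turn [ 0.01 -0.07  0.39] turn [ 0.02 -0.    0.01] F [ 0.5 -0.5 -0.2] op 0.0573
```

```bash
cat >> h.py <<'E'
def avg(x,y,z,n=5):
    from station import ctrl, imaging
    P=[ctrl.get_obs()['tool_pos']]
    for i in range(n): imaging.get_image('top'); P.append(ctrl.get_obs()['tool_pos'])
    P=np.array(P); print('std',P.std(0).round(4),'mean',P.mean(0).round(4))
    o=ctrl.get_obs(); T=R.from_rotvec(o['tool_rot']).as_matrix()
    print('shift',(T.T@(np.array([x,y,z])-P.mean(0))/.05).round(3),o['contact_force'].round(1),round(o['t'],2))
E
python3 -c "
from h import *
avg(.6278,.078,.083)"
```

```text
std [0.0001 0.     0.0002] mean [0.6309 0.0771 0.1021]
shift [ 0.013 -0.063  0.382] [ 0.  -0.3 -0.3] 26.1
```

>>> play_rows:
  series:
    - [0.5, [0, -0.06, 0.1], [0, 0, 0]]
    - [0.5, [0, 0, 0.15], [0, 0, 0]]
    - [0.5, [0, 0, 0.1], [0, 0, 0]]
    - [0.5, [0, 0, 0.03], [0, 0, 0]]
    - [0.5, [0, 0, 0], [0, 0, 0]]

```text
t: 26.72
tool_pos: [0.6274, 0.0772, 0.082]
tool_rot: [2.32, 2.118, 0.001]
contact_force: [0.6, 0.8, -1.1]
opening: 0.0568
grip_force: 53.5
```

Pocket 1 took it with no resistance. Release and press.

>>> play_rows:
  series:
    - [1, [0, 0, 0], [0, 0, 0]]
    - [1, [0, 0, 0], [0, 0, 0]]
    - [1, [0, 0, -0.8], [0, 0, 0]]
    - [0, [0, 0, 0], [0, 0, 0]]
    - [0, [0, 0, 0], [0, 0, 0]]
    - [0, [0, 0, 0], [0, 0, 0]]
    - [0, [0, 0, 0.4], [0, 0, 0]]
    - [0, [0, 0, 0.3], [0, 0, 0]]

```text
t: 27.72
tool_pos: [0.6262, 0.0772, 0.0844]
tool_rot: [-2.319, -2.117, 0.002]
contact_force: [-0.4, -0.3, -0.1]
opening: 0.0003
grip_force: 0.0
```

>>> play_rows:
  series:
    - [0, [0, 0, 0.1], [0, 0, 0]]
    - [0, [0, 0, 0.05], [0, 0, 0]]
    - [0, [0, 0, 0.02], [0, 0, 0]]
    - [0, [0, 0, 0], [0, 0, 0]]

```text
t: 28.22
tool_pos: [0.6273, 0.0772, 0.08]
tool_rot: [2.32, 2.118, -0.0]
contact_force: [-5.4, -0.6, 10.2]
opening: 0.0001
grip_force: 4.5
```

>>> play_rows:
  series:
    - [0, [0, 0, -1], [0, 0, 0]]
    - [1, [0.4, -0.7, -0.4], [0, 0, 0]]
    - [1, [0.8, -0.6, 0], [0, 0, 0]]
    - [1, [0.8, -0.57, 0], [0, 0, 0]]
    - [1, [0.9, 0, 0], [0, 0, 0]]
    - [1, [0.9, 0, 0], [0, 0, 0]]
    - [1, [0.9, 0, 0], [0, 0, 0]]
    - [1, [0.9, 0, 0], [0, 0, 0]]

```text
t: 29.22
tool_pos: [0.5596, 0.366, 0.148]
tool_rot: [2.319, 2.118, 0.001]
contact_force: [0.2, -0.2, 0.3]
opening: 0.0856
grip_force: 0.0
```

>>> play_rows:
  series:
    - [1, [0.75, 0, 0], [0, 0, 0]]
    - [1, [0, 0, 0], [0, 0, 0]]
    - [1, [0, 0, 0], [0, 0, 0]]

```text
t: 29.6
tool_pos: [0.5629, 0.4013, 0.1479]
tool_rot: [2.319, 2.118, -0.001]
contact_force: [-0.9, -1.4, -1.0]
opening: 0.0855
grip_force: 0.0
```

```bash
python3 - <<'E'
from h import *
from station import imaging,ctrl
a=pickle.load(open('d1.pkl','rb'))['top']['color'];b=imaging.get_image('top')['color']
d=cv2.absdiff(a,b).max(2)>40
for n,(x,y) in dict(s1=(203,236),s3=(198,283)).items(): print(n,d[y-18:y+18,x-17:x+17].sum())
avg(.5636,.402,.0115,2)
o=ctrl.get_obs(); im=imaging.get_image('wrist'); pickle.dump((o,im),open('w8.pkl','wb')); cv2.imwrite('pics/w8.png',im['color'])
for X in [(.5636,.402,.027),(.4375,.411,.027)]: print(fproj(im,o,X).round(1))
E
```

```text
s1 1168
s3 1224
std [0.0001 0.0001 0.0002] mean [0.5631 0.4008 0.1483]
shift [0.025 0.005 2.736] [-0.2 -0.4 -0.8] 29.75
[315.3 232.4]
[156.8 236.3]
```

View pics/w8.png

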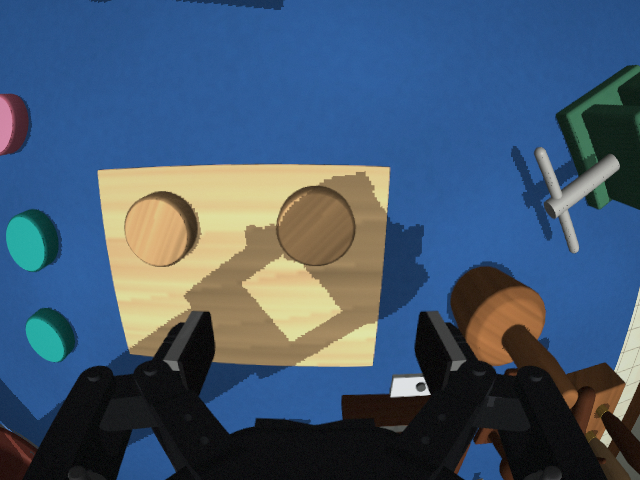

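s1 at (316,226) and s3 at (161,229) haven't moved. Grasping s1.

>>> play_rows:
  series:
    - [1, [0.05, 0, 0.9], [0, 0, 0]]
    - [1, [0, 0, 0.9], [0, 0, 0]]
    - [1, [0, 0, 0.65], [0, 0, 0]]
    - [1, [0, 0, 0.28], [0, 0, 0]]
    - [0.5, [0, 0, 0], [0, 0, 0]]
    - [0.5, [0, 0, 0], [0, 0, 0]]
    - [0.5, [0, 0, 0], [0, 0, 0]]
    - [0.5, [0, 0, 0], [0, 0, 0]]

```text
t: 30.8
tool_pos: [0.565, 0.4052, 0.0145]
tool_rot: [2.319, 2.117, 0.007]
contact_force: [-0.4, -1.3, 4.8]
opening: 0.057
grip_force: 53.8
```

>>> play_rows:
  series:
    - [0.5, [0, 0, -0.6], [0, 0, 0]]
    - [0.5, [0, 0, -0.9], [0, 0, 0]]
    - [0.5, [0, 0, -1], [0, 0, 0]]
    - [0.5, [0, -0.2, 0], [0, 0, 0]]
    - [0.5, [0, 0, 0], [0, 0, 0]]

```text
t: 31.42
tool_pos: [0.5524, 0.4052, 0.1367]
tool_rot: [2.319, 2.118, 0.0]
contact_force: [-0.1, -0.4, -1.4]
opening: 0.0567
grip_force: 53.3
```

```bash
python3 - <<'E'
from h import *
avg(.6183,-.0005,.14,1)
E
```

```text
std [0.0001 0.0002 0.0006] mean [0.5523 0.405  0.136 ]
shift [-7.958  2.047 -0.068] [-0.2 -1.8 -1.2] 31.48
```

>>> play_rows:
  series:
    - [0.5, [-0.8, 0, 0], [0, 0, 0]]
    - [0.5, [-0.9, 0, 0], [0, 0, 0]]
    - [0.5, [-0.9, 0, 0], [0, 0, 0]]
    - [0.5, [-0.9, 0.2, 0], [0, 0, 0]]
    - [0.5, [-0.9, 0.4, 0], [0, 0, 0]]
    - [0.5, [-0.9, 0.5, 0], [0, 0, 0]]
    - [0.5, [-0.9, 0.5, 0], [0, 0, 0]]
    - [0.5, [-0.9, 0.4, 0], [0, 0, 0]]

```text
t: 32.48
tool_pos: [0.6201, 0.0409, 0.1348]
tool_rot: [-2.319, -2.117, 0.003]
contact_force: [0.5, 0.6, -0.1]
opening: 0.0566
grip_force: 53.3
```

>>> play_rows:
  series:
    - [0.5, [-0.8, 0.05, 0], [0, 0, 0]]
    - [0.5, [-0.06, 0, 0.4], [0, 0, 0]]
    - [0.5, [0, 0, 0.3], [0, 0, 0]]
    - [0.5, [0, 0, 0], [0, 0, 0]]
    - [0.5, [0, 0, 0], [0, 0, 0]]

```text
t: 33.1
tool_pos: [0.6193, 0.0007, 0.102]
tool_rot: [2.318, 2.12, 0.001]
contact_force: [0.3, 0.1, -0.4]
opening: 0.0569
grip_force: 53.4
```

```bash
python3 - <<'E'
from h import *
from station import ctrl,imaging
avg(.6183,-.0005,.083,1)
o=ctrl.get_obs(); im=imaging.get_image('wrist'); pickle.dump((o,im),open('w9.pkl','wb')); cv2.imwrite('pics/w9.png',im['color'])
E
```

```text
std [0.0002 0.0001 0.0004] mean [6.195e-01 6.000e-04 1.024e-01]
shift [-0.025 -0.023  0.387] [ 0.4 -1.4 -0.6] 33.15
```

View pics/w9.png

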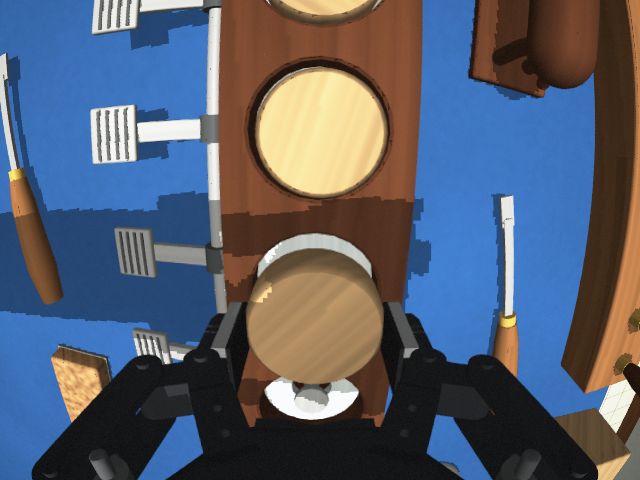

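Blank p1 at (322,131) is flush, and the held disc is centred over p2 (315,255). Lowering it.

>>> play_rows:
  series:
    - [0.5, [-0.02, -0.02, 0.15], [0, 0, 0]]
    - [0.5, [0, 0, 0.1], [0, 0, 0]]
    - [0.5, [0, 0, 0.08], [0, 0, 0]]
    - [0.5, [0, 0, 0.03], [0, 0, 0]]
    - [0.5, [0, 0, 0], [0, 0, 0]]

```text
t: 33.83
tool_pos: [0.6183, -0.0013, 0.0842]
tool_rot: [2.319, 2.118, 0.001]
contact_force: [0.4, 1.2, -1.2]
opening: 0.0569
grip_force: 53.4
```

>>> play_rows:
  series:
    - [0.5, [0, 0, 0.05], [0, 0, 0]]
    - [0.5, [0, 0, 0.05], [0, 0, 0]]
    - [0.5, [0, 0, 0], [0, 0, 0]]

```text
t: 34.2
tool_pos: [0.6187, -0.0014, 0.0796]
tool_rot: [2.319, 2.117, 0.002]
contact_force: [-0.3, 0.2, 1.9]
opening: 0.0569
grip_force: 53.7
```

>>> play_rows:
  series:
    - [1, [0, 0, 0], [0, 0, 0]]
    - [1, [0, 0, 0], [0, 0, 0]]
    - [1, [0, 0, -0.9], [0, 0, 0]]
    - [0, [0, 0, 0], [0, 0, 0]]
    - [0, [0, 0, 0], [0, 0, 0]]
    - [0, [0, 0, 0], [0, 0, 0]]
    - [0, [0, 0, 0.4], [0, 0, 0]]
    - [0, [0, 0, 0.15], [0, 0, 0]]

```text
t: 35.2
tool_pos: [0.6164, -0.0011, 0.0933]
tool_rot: [-2.318, -2.116, 0.004]
contact_force: [-0.5, -0.8, 0.0]
opening: -0.0002
grip_force: 0.0
```

>>> play_rows:
  series:
    - [0, [0, 0, 0.1], [0, 0, 0]]
    - [0, [0, 0, 0.08], [0, 0, 0]]
    - [0, [0, 0, 0.06], [0, 0, 0]]
    - [0, [0, 0, 0.05], [0, 0, 0]]
    - [0, [0, 0, 0.03], [0, 0, 0]]
    - [0, [0, 0, 0.02], [0, 0, 0]]
    - [0, [0, 0, 0], [0, 0, 0]]

```text
t: 36.08
tool_pos: [0.6185, -0.0013, 0.0801]
tool_rot: [2.319, 2.117, 0.002]
contact_force: [-2.5, 1.3, 4.8]
opening: -0.0001
grip_force: 2.0
```

>>> play_rows:
  series:
    - [0, [0, 0, 0.04], [0, 0, 0]]
    - [0, [0, 0, 0], [0, 0, 0]]

```text
t: 36.33
tool_pos: [0.6186, -0.0013, 0.08]
tool_rot: [2.319, 2.118, 0.001]
contact_force: [-7.3, 2.0, 13.6]
opening: -0.0002
grip_force: 6.5
```

>>> play_rows:
  series:
    - [0, [0, 0, -1], [0, 0, 0]]
    - [1, [0.4, -0.5, -0.4], [0, 0, 0]]
    - [1, [0.8, -0.6, 0], [0, 0, 0]]
    - [1, [0.8, -0.6, 0], [0, 0, 0]]
    - [1, [0.8, -0.6, 0], [0, 0, 0]]
    - [1, [0.8, -0.6, 0], [0, 0, 0]]
    - [1, [0.8, -0.5, 0], [0, 0, 0]]
    - [1, [0.8, -0.5, 0], [0, 0, 0]]

```text
t: 37.33
tool_pos: [0.447, 0.2766, 0.1472]
tool_rot: [2.319, 2.117, 0.003]
contact_force: [0.1, 1.0, -0.1]
opening: 0.0856
grip_force: 0.0
```

>>> play_rows:
  series:
    - [1, [0.8, -0.4, 0], [0, 0, 0]]
    - [1, [0.8, 0, 0], [0, 0, 0]]
    - [1, [0.8, 0, 0], [0, 0, 0]]
    - [1, [0.4, 0, 0], [0, 0, 0]]
    - [1, [0, 0, 0], [0, 0, 0]]
    - [1, [0, 0, 0], [0, 0, 0]]

```text
t: 38.08
tool_pos: [0.4405, 0.4156, 0.1471]
tool_rot: [2.32, 2.117, 0.0]
contact_force: [-0.6, 0.1, 0.2]
opening: 0.0854
grip_force: 0.0
```

```bash
python3 - <<'E'
from h import *
from station import ctrl,imaging
avg(.438,.4125,.0115,1)
o=ctrl.get_obs(); im=imaging.get_image('wrist'); pickle.dump((o,im),open('w10.pkl','wb'))
c=im['color']; h=cv2.cvtColor(c,cv2.COLOR_BGR2HSV)
r=cv2.HoughCircles(cv2.medianBlur(h[...,1],5)[100:330,200:440],cv2.HOUGH_GRADIENT,1,100,param1=80,param2=20,minRadius=33,maxRadius=48)
print(r)
if r is not None: print([fish(im,o,(a+200,b+100),.027) for a,b,_ in r[0]])
print(fproj(im,o,(.438,.4125,.027)))
E
```

```text
std [0.     0.0001 0.0001] mean [0.4405 0.4155 0.1472]
shift [-0.063 -0.048  2.713] [-0.1  1.   0.1] 38.12
[[[111.5 134.5  37.7]]]
[array([0.43802898, 0.41571148])]
[311.86550357 238.57983671]
```

>>> play_rows:
  series:
    - [1, [-0.03, -0.05, 0.9], [0, 0, 0]]
    - [1, [0, 0, 0.9], [0, 0, 0]]
    - [1, [0, 0, 0.65], [0, 0, 0]]
    - [1, [0, 0, 0.26], [0, 0, 0]]
    - [0.5, [0, 0, 0], [0, 0, 0]]
    - [0.5, [0, 0, 0], [0, 0, 0]]
    - [0.5, [0, 0, 0], [0, 0, 0]]
    - [0.5, [0, 0, 0], [0, 0, 0]]

```text
t: 39.17
tool_pos: [0.4395, 0.4163, 0.0142]
tool_rot: [2.319, 2.117, 0.008]
contact_force: [1.2, -0.5, 5.3]
opening: 0.0569
grip_force: 53.8
```

>>> play_rows:
  series:
    - [0.5, [0, 0, -0.6], [0, 0, 0]]
    - [0.5, [0, 0, -0.9], [0, 0, 0]]
    - [0.5, [0, 0, -1], [0, 0, 0]]
    - [0.5, [0, 0, 0], [0, 0, 0]]
    - [0.5, [0, 0, 0], [0, 0, 0]]

```text
t: 39.8
tool_pos: [0.4374, 0.4151, 0.1365]
tool_rot: [2.319, 2.118, 0.0]
contact_force: [-0.7, -0.2, -1.1]
opening: 0.0571
grip_force: 53.4
```

```bash
python3 - <<'E'
from h import *
avg(.609,-.0805,.14,1)
E
```

```text
std [0.0003 0.0002 0.0006] mean [0.4372 0.4149 0.136 ]
shift [-9.555  4.322 -0.067] [ 0.2 -0.8 -0.5] 39.85
```

>>> play_rows:
  series:
    - [0.5, [-0.8, 0.4, 0], [0, 0, 0]]
    - [0.5, [-0.8, 0.4, 0], [0, 0, 0]]
    - [0.5, [-0.8, 0.4, 0], [0, 0, 0]]
    - [0.5, [-0.8, 0.4, 0], [0, 0, 0]]
    - [0.5, [-0.8, 0.4, 0], [0, 0, 0]]
    - [0.5, [-0.8, 0.4, 0], [0, 0, 0]]
    - [0.5, [-0.8, 0.4, 0], [0, 0, 0]]
    - [0.5, [-0.8, 0.4, 0], [0, 0, 0]]

```text
t: 40.85
tool_pos: [0.5671, 0.0807, 0.1347]
tool_rot: [-2.319, -2.117, 0.003]
contact_force: [0.7, 0.5, -1.2]
opening: 0.0572
grip_force: 53.3
```

>>> play_rows:
  series:
    - [0.5, [-0.8, 0.4, 0], [0, 0, 0]]
    - [0.5, [-0.8, 0.35, 0], [0, 0, 0]]
    - [0.5, [-0.8, 0.3, 0], [0, 0, 0]]
    - [0.5, [-0.75, 0.07, 0], [0, 0, 0]]
    - [0.5, [0, 0, 0.4], [0, 0, 0]]
    - [0.5, [0, 0, 0.3], [0, 0, 0]]
    - [0.5, [0, 0, 0], [0, 0, 0]]
    - [0.5, [0, 0, 0], [0, 0, 0]]

```text
t: 41.85
tool_pos: [0.6096, -0.0788, 0.102]
tool_rot: [2.318, 2.119, 0.001]
contact_force: [0.5, -0.3, 0.1]
opening: 0.0567
grip_force: 53.4
```

```bash
python3 - <<'E'
from h import *
avg(.609,-.0805,.083,1)
E
```

```text
std [0.0002 0.0001 0.0003] mean [ 0.6098 -0.0789  0.1024]
shift [-0.032 -0.014  0.387] [-0.2 -0.2  0.3] 41.9
```

>>> play_rows:
  series:
    - [0.5, [-0.02, -0.02, 0.15], [0, 0, 0]]
    - [0.5, [0, 0, 0.1], [0, 0, 0]]
    - [0.5, [0, 0, 0.08], [0, 0, 0]]
    - [0.5, [0, 0, 0.05], [0, 0, 0]]
    - [0.5, [0, 0, 0.05], [0, 0, 0]]
    - [0.5, [0, 0, 0.03], [0, 0, 0]]
    - [0.5, [0, 0, 0], [0, 0, 0]]

```text
t: 42.78
tool_pos: [0.6102, -0.08, 0.0831]
tool_rot: [2.318, 2.117, 0.006]
contact_force: [-4.2, 5.0, 13.1]
opening: 0.057
grip_force: 57.0
```

>>> play_rows:
  series:
    - [0.5, [0, 0, -0.06], [0, 0, 0]]
    - [0.5, [0.035, -0.02, 0], [0, 0, 0]]
    - [0.5, [0, 0, 0.05], [0, 0, 0]]
    - [0.5, [0, 0, 0], [0, 0, 0]]

```text
t: 43.28
tool_pos: [0.6089, -0.0789, 0.0803]
tool_rot: [2.318, 2.116, 0.005]
contact_force: [4.0, 0.0, 3.5]
opening: 0.057
grip_force: 55.8
```

>>> play_rows:
  series:
    - [1, [0, 0, 0], [0, 0, 0]]
    - [1, [0, 0, 0], [0, 0, 0]]
    - [1, [0, 0, -0.9], [0, 0, 0]]
    - [0, [0, 0, 0], [0, 0, 0]]
    - [0, [0, 0, 0], [0, 0, 0]]
    - [0, [0, 0, 0], [0, 0, 0]]
    - [0, [0, 0, 0.4], [0, 0, 0]]
    - [0, [0, 0, 0.15], [0, 0, 0]]

```text
t: 44.28
tool_pos: [0.6059, -0.0784, 0.0938]
tool_rot: [-2.318, -2.116, 0.003]
contact_force: [-0.7, 1.0, -0.2]
opening: -0.0001
grip_force: 0.0
```

>>> play_rows:
  series:
    - [0, [0, 0, 0.1], [0, 0, 0]]
    - [0, [0, 0, 0.08], [0, 0, 0]]
    - [0, [0, 0, 0.06], [0, 0, 0]]
    - [0, [0, 0, 0.05], [0, 0, 0]]
    - [0, [0, 0, 0.03], [0, 0, 0]]
    - [0, [0, 0, 0.03], [0, 0, 0]]
    - [0, [0, 0, 0], [0, 0, 0]]

```text
t: 45.15
tool_pos: [0.608, -0.079, 0.0801]
tool_rot: [2.319, 2.117, 0.002]
contact_force: [-1.7, 0.2, 3.7]
opening: -0.0
grip_force: 1.8
```

>>> play_rows:
  series:
    - [0, [0, 0, 0.05], [0, 0, 0]]
    - [0, [0, 0, 0], [0, 0, 0]]
    - [0, [0, 0, -0.9], [0, 0, 0]]
    - [0, [0, 0, -1], [0, 0, 0]]
    - [0, [0, -0.8, -0.8], [0, 0, 0]]
    - [0, [0, -0.7, -0.8], [0, 0, 0]]
    - [0, [0, 0, 0], [0, 0, 0]]
    - [0, [0, 0, 0], [0, 0, 0]]

```text
t: 46.15
tool_pos: [0.5328, -0.0721, 0.2514]
tool_rot: [2.319, 2.118, 0.002]
contact_force: [-0.8, -0.8, 0.1]
opening: 0.0001
grip_force: 0.0
```

```bash
python3 - <<'E'
from h import *
from station import ctrl,imaging
print(ctrl.get_obs()['tool_pos'],ctrl.get_obs()['contact_force'])
im=imaging.get_image('wrist'); t=imaging.get_image('top'); s=imaging.get_image('scene')
w=cv2.resize(im['color'][0:300,250:600],None,fx=1.5,fy=1.5) # jig close
s2=cv2.resize(s['color'][190:320,150:400],None,fx=1.6,fy=1.6,interpolation=cv2.INTER_CUBIC)
t2=cv2.resize(t['color'][170:330,250:520],None,fx=1.45,fy=1.45,interpolation=cv2.INTER_CUBIC)
C=np.zeros((600,800,3),np.uint8); w=w[:350]
C[:w.shape[0],:w.shape[1]]=w; C[360:360+s2.shape[0],:s2.shape[1]]=s2; C[360:360+t2.shape[0],405:405+t2.shape[1]]=t2[:, :395]
cv2.imwrite('pics/fin.png',C)
E
```

```text
[ 0.53283462 -0.07209016  0.25140331] [-0.75672859 -0.83028612  0.06876361]
```

View pics/fin.png

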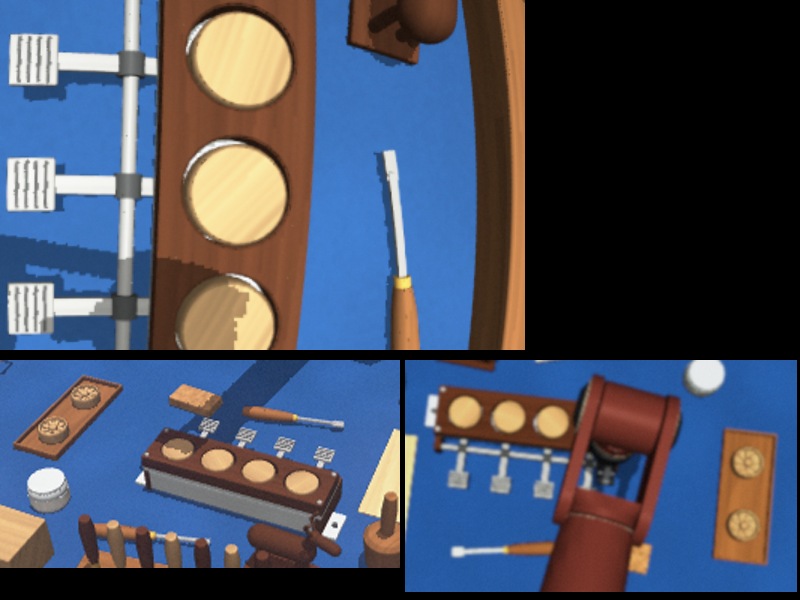

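The final composite shows plain blanks flush in all four pockets and the lever pads up. Both rosettes lie face up and separate in the tray, and the bystanders are untouched.

```bash
python3 -c "
from station import ctrl
print(ctrl.finish_job())"
```

```text
the job is handed in; nothing more can be done
None
```

I handed the job in at about 46 s: both carved rosettes lie flat, face up and apart in the tray, and all four pockets hold plain blanks pressed flush; setting down the second rosette briefly pressed the tray with about 48 N at the wrist, and no verdict was shown.

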